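# Find the socket that fits the toy wheel's nut

### The job

One of the wooden wheels already has its rubber tyre around it. Find the T-handle socket that fits that wheel's hex nut snugly by trying them on it as needed; the ones that do not fit must end up standing upright on the rack. Finish while still holding the right socket, upright and pushed fully home over the nut, without letting go, and leave the other things on the bench where they are.

Things in the scene. Friction and masses are not known exactly. Their poses are not given: they have to be found in the camera images.
- rack: Wooden board 100 x 300 x 12 mm fixed to the bench, with three upright pegs (12 mm thick, 15 mm above the board) on its centre line at its y = -100, 0 and 100 mm. A socket stands mouth down over each peg, rim on the board; any socket on any peg. Origin: centre of the board's underside, z up
- socket_small: Small steel T-handle socket: head 32 mm in outside diameter, 30 mm tall, hex mouth 21 mm across flats, 22 mm deep, 2 mm bevel at the rim. Origin: centre of the rim (underside), z up. 14 mm shaft up to a flat-sided T-bar 80 long (along its x) x 14 wide x 16 mm high, centred 78 mm above the origin. Hex corners point along +x and -x, in line with the bar. 0.1 to 0.35 kg
- socket_medium: Medium steel T-handle socket: head 38 mm in outside diameter, 30 mm tall, hex mouth 26 mm across flats, 22 mm deep, 2 mm bevel at the rim. Origin: centre of the rim (underside), z up. 14 mm shaft up to a flat-sided T-bar 80 long (along its x) x 14 wide x 16 mm high, centred 78 mm above the origin. Hex corners point along +x and -x, in line with the bar. 0.1 to 0.35 kg
- socket_large: Large steel T-handle socket: head 45 mm in outside diameter, 30 mm tall, hex mouth 32 mm across flats, 22 mm deep, 2 mm bevel at the rim. Origin: centre of the rim (underside), z up. 14 mm shaft up to a flat-sided T-bar 80 long (along its x) x 14 wide x 16 mm high, centred 78 mm above the origin. Hex corners point along +x and -x, in line with the bar. 0.1 to 0.35 kg
- tyre: Black rubber tyre ring lying flat on the bench, 120 mm outside, 96 mm inside, 22 mm high, fixed. One of the three wheels, not always the same, sits in its middle: the wheel to work on. Origin: centre of its underside. A socket that fits goes down until its rim rests on the washer; a too small one stops on top of the nut; a too big one goes down but is loose
- wheel_a: One of three like wooden wheels (90 mm across, 24 thick) lying flat, bolted down. Origin: centre of underside, z up. At its centre a 50 mm washer (top at 26 mm) and a tight hex nut from 26 to 42 mm, two corners along the wheel's +x and -x. The three nuts are 19, 24 and 30 mm across flats, each with one socket 2 mm wider; which wheel has which is not told
- wheel_b: One of three like wooden wheels (90 mm across, 24 thick) lying flat, bolted down. Origin: centre of underside, z up. At its centre a 50 mm washer (top at 26 mm) and a tight hex nut from 26 to 42 mm, two corners along the wheel's +x and -x. The three nuts are 19, 24 and 30 mm across flats, each with one socket 2 mm wider; which wheel has which is not told
- wheel_c: One of three like wooden wheels (90 mm across, 24 thick) lying flat, bolted down. Origin: centre of underside, z up. At its centre a 50 mm washer (top at 26 mm) and a tight hex nut from 26 to 42 mm, two corners along the wheel's +x and -x. The three nuts are 19, 24 and 30 mm across flats, each with one socket 2 mm wider; which wheel has which is not told
- toy_car: Wooden toy car 130 x 66 x 68 mm, bystander. Origin: centre of its underside
- glue: White glue bottle, 48 mm across, 130 mm tall, bystander. Origin: centre of its underside
- sanding_block: Cork sanding block 100 x 60 x 35 mm, bystander. Origin: centre of its underside
- offcut: Wooden offcut 120 x 35 x 30 mm, bystander. Origin: centre of its underside
- screwdriver: Wood-handled screwdriver 200 mm long, lying, 26 mm thick, bystander. Origin: middle of its length, on the bench
- hammer: Hammer 260 mm long, lying, bystander. Origin: middle of its length, on the bench
There are look-alikes about, which are no part of the job. Leave any green or yellow look-alike of the wheel_b alone.

How it is judged:
At the end, for the whole second after the job is handed in: The socket 2 mm wider than the nut in the tyre is over it: rim within 3.5 mm of the washer, axis within 4 mm of the nut's and 0.07 rad of upright, still, gripped with over 3 N; the other two stand upright (0.1 rad) on the rack's board, at rest and untouched (((horizontal distance between wheel_c and tyre below 0.02 m and z of socket_small in the frame of wheel_c below 0.0295 m and horizontal distance between socket_small and wheel_c below 0.004 m and angle between socket_small's own z axis and vertical below 0.07 rad and linear speed of each of socket_small, socket_medium, socket_large below 0.02 m/s and contact force between the fingers and socket_small above 3 N and z of socket_medium in the frame of rack between 0.008 and 0.016 m and x of socket_medium in the frame of rack between -0.045 and 0.045 m and y of socket_medium in the frame of rack between -0.145 and 0.145 m and angle between each of socket_medium, socket_large's own z axis and vertical below 0.1 rad and contact force between the fingers and socket_medium below 0.1 N and z of socket_large in the frame of rack between 0.008 and 0.016 m and x of socket_large in the frame of rack between -0.045 and 0.045 m and y of socket_large in the frame of rack between -0.145 and 0.145 m and contact force between the fingers and socket_large below 0.1 N) or (horizontal distance between wheel_a and tyre below 0.02 m and z of socket_medium in the frame of wheel_a below 0.0295 m and horizontal distance between socket_medium and wheel_a below 0.004 m and angle between socket_medium's own z axis and vertical below 0.07 rad and linear speed of each of socket_medium, socket_small, socket_large below 0.02 m/s and contact force between the fingers and socket_medium above 3 N and z of socket_small in the frame of rack between 0.008 and 0.016 m and x of socket_small in the frame of rack between -0.045 and 0.045 m and y of socket_small in the frame of rack between -0.145 and 0.145 m and angle between each of socket_small, socket_large's own z axis and vertical below 0.1 rad and contact force between the fingers and socket_small below 0.1 N and z of socket_large in the frame of rack between 0.008 and 0.016 m and x of socket_large in the frame of rack between -0.045 and 0.045 m and y of socket_large in the frame of rack between -0.145 and 0.145 m and contact force between the fingers and socket_large below 0.1 N) or (horizontal distance between wheel_b and tyre below 0.02 m and z of socket_large in the frame of wheel_b below 0.0295 m and horizontal distance between socket_large and wheel_b below 0.004 m and angle between socket_large's own z axis and vertical below 0.07 rad and linear speed of each of socket_large, socket_small, socket_medium below 0.02 m/s and contact force between the fingers and socket_large above 3 N and z of socket_small in the frame of rack between 0.008 and 0.016 m and x of socket_small in the frame of rack between -0.045 and 0.045 m and y of socket_small in the frame of rack between -0.145 and 0.145 m and angle between each of socket_small, socket_medium's own z axis and vertical below 0.1 rad and contact force between the fingers and socket_small below 0.1 N and z of socket_medium in the frame of rack between 0.008 and 0.016 m and x of socket_medium in the frame of rack between -0.045 and 0.045 m and y of socket_medium in the frame of rack between -0.145 and 0.145 m and contact force between the fingers and socket_medium below 0.1 N))); the arm keeps its last pose, push and grip.
It fails at once if a bystander (toy car, glue, sanding block, offcut, screwdriver, hammer) is moved by more than 40 mm (distance of any of toy_car, glue, sanding_block, offcut, screwdriver, hammer from where it was at the start of the episode above 0.04 m).
It also fails if it takes over 72 s, if anything falls off the work surface, if the arm or the gripper's body presses on something with over 40 N, if the wrist force passes 120 N, or if a joint passes its speed limit or range.

### The arm

A 7-joint arm with a two-finger parallel gripper is mounted at the origin on the work surface. World frame = base frame: x ahead of the robot, y to its left, z up, the work surface at z = 0. Lengths are in m, angles in rad, forces in N, time in s.
With the tool pointing down it reaches from about 0.35 to 0.9 m from the base axis. Payload 8.1 kg.
Tool frame: the origin (TCP) lies between the finger pads; the fingertips stand 11 mm ahead of it and the grasp point (between the pads) lies 8 mm behind it; z points along the fingers, y is the line along which they close (so a half turn about z gives the same grasp; the last joint's range is limited). The gripper opens to 92 mm and grips with 3 to 60 N. Pads are 19 mm wide; open, the fingers measure 130 mm over their backs; the gripper's body (75 mm by 190 mm) begins 47 mm behind the grasp point.
Start: joints at [1.079, 0.434, 0.025, 1.573, -0.012, 1.134, -0.075], TCP at [0.237, -0.578, 0.238] pointing down, gripper open.
Joint ranges: [-2.62, 2.62], [-0.44, 2.09], [-1.27, 1.32], [0.08, 2.57], [-1.32, 4.46], [0.12, 2], [-2.74, 2.74]. Speed limits (rad/s): [2.22, 2.22, 3.01, 3.01, 3.14, 3.14, 3.14].

### API

Orientations are given as a rotation vector (axis times angle).
In Python, from cell import observe, get_image, camera_params, sign_off gives the robot as it stands.
- The arm moves only by the shell command python3 -m pendant 'ROWS' [FORCE]. ROWS is JSON, one flat list of numbers, 7 for each row, row after row: the shift along the tool's x, y, z in m, then the turn, a rotation vector about the tool's x, y, z in rad, then the finger opening in m, from 0 to 0.0918. In form: [dx, dy, dz, rx, ry, rz, jaw, dx, dy, dz, rx, ry, rz, jaw, ...]. A call has 1 to 10 rows; each row shifts and turns the commanded pose from where the row before left it, along the tool's axes as they then stand; what a row does not reach is not made up. A row lasts 1/8 s, in which the tool goes at most 62.5 mm and 10.7 degrees, less where a joint would pass 70% of its speed; a pose out of reach is approached as far as the arm can. A call is refused whole if a number of a shift passes 0.0625 or a number of a turn 0.188, either way. A call with a gripper value outside its range is refused whole. The fingers move at their own pace and stop on an object; FORCE is the grip in N (left out, the last holds). Time passes only in rows, so rows that do not move let the fingers close. It gives the time, the measured TCP pose, the force, the opening and the grip force at its end, in the units of the state.
- observe(): the state, without advancing time (a new reading comes with each control period).
- get_image(name): name is "side" or "top"; returns the picture (384x512x3 uint8, red, green, blue); there is no depth.
- camera_params(name): a dict with "intrinsics" (3x3 intrinsics, pixels), "dist" ([k1, k2, p1, p2, k3] as OpenCV has them; the pictures are not rectified), "eye" and "rotation" of the camera in the world. Camera axes: x right, y down, z forward; pixel columns grow to the right and rows downward; lengths in m; the calibration is good to about 2 mm. A picture is of the moment at which its call begins. camera_params takes no time and is no camera call.
- sign_off(): hands the job in; it is judged then, once.
The state is a dict: "clock": time; "joints": joint angles; "dq": joint speeds; "joint_efforts": joint torques, N m; "position": TCP position; "ee_rot": TCP orientation; "force": force on the tool from outside, world axes, zero at the start; "ft_torque": the same for the moment, N m; "width": opening from 0.0 (shut) to 1.0 (fully open); "gripper_force": force on a finger pad.
Only numpy, scipy, OpenCV 4.12 (cv2) and the standard library are available. Lean on these libraries where they do the work, as an engineer would, in place of code of your own. Each camera call takes 0.05 s, during which the arm holds its last target. There are 200 camera calls.

## Working session

There is one attempt and no reset: what is moved stays moved. The work goes in short steps, Python scripts to look and compute and a shell command to move; the robot and the scene stay as the last step left them, time stands still between calls to the robot, and variables do not carry over. Pictures are saved under pics/ and viewed, at most 10 in all, crops included, and the job is handed in when it is done.

```bash
mkdir -p pics; ls
python3 - <<'E'
from cell import *
import cv2,numpy as np
for n in("side","top"):
    cv2.imwrite(f"pics/{n}0.png",get_image(n)[:,:,::-1]); p=camera_params(n); print(n,{k:np.round(v,4).tolist() for k,v in p.items()})
print(observe())
E
```

```text
pics
side {'intrinsics': [[431.4396, 0.0, 257.9125], [0.0, 431.4396, 184.4406], [0.0, 0.0, 1.0]], 'dist': [-0.0512, 0.0, 0.0, 0.0, 0.0], 'eye': [-0.127, 0.6961, 0.9022], 'rotation': [-1.026, 2.425, -1.0714]}
top {'intrinsics': [[398.6207, 0.0, 251.7933], [0.0, 398.6207, 184.8413], [0.0, 0.0, 1.0]], 'dist': [-0.128, 0.0, 0.0, 0.0, 0.0], 'eye': [0.3005, 0.0435, 1.23], 'rotation': [-2.139, 2.1302, -0.2192]}
{'clock': 0.1, 'joints': array([ 1.07943556,  0.43517775,  0.02498504,  1.57400879, -0.01156924,
        1.13398963, -0.07512479]), 'dq': array([-7.67651270e-04, -3.43652059e-03, -1.18672925e-03, -3.30408005e-03,
       -8.28750197e-04, -2.00148726e-04, -1.22900990e-05]), 'joint_efforts': array([ 2.32361461e-03, -6.69131899e+01,  9.87520739e-01, -3.15151119e+01,
       -6.06531906e-02,  3.73431772e-02, -2.82631919e-05]), 'position': array([ 0.23667036, -0.57797888,  0.23700736]), 'ee_rot': array([-3.08111093e+00, -6.06419721e-01,  6.86194533e-04]), 'force': array([-0.85673794,  0.3350097 , -0.33547549]), 'ft_torque': array([ 0.03347117, -0.03545777, -0.07310679]), 'gripper_force': 0.0, 'width': 1.0021420919311756}
```

View pics/top0.png

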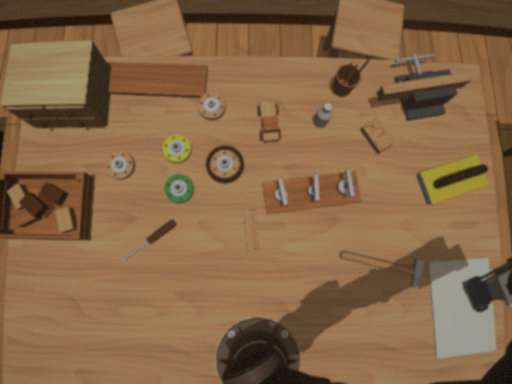

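View pics/side0.png

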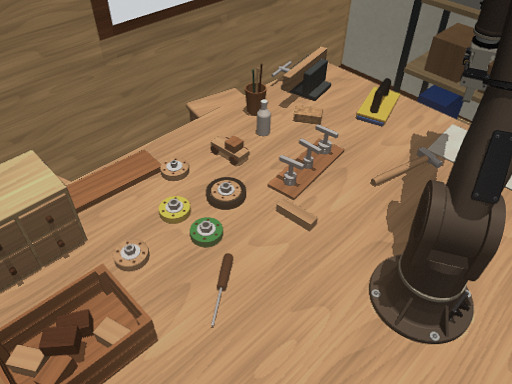

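Top view: the tyred wheel is at (225,164) and the rack spans (263..360, 172..212), with bars at about (281,192), (314,186) and (346,183). The side view has the tyre at (226,192) and the bars at (291,162), (308,146) and (327,132).

Run:
```python
import cv2,numpy as np
t=cv2.imread("pics/top0.png");s=cv2.imread("pics/side0.png")
r=lambda im,x,y,w,h:cv2.resize(im[y:y+h,x:x+w],(400,300),interpolation=cv2.INTER_CUBIC)
a=np.hstack([r(t,197,142,56,42),r(t,260,157,104,78)]);b=np.hstack([r(s,198,171,56,42),r(s,262,118,100,75)])
cv2.imwrite("pics/c1.png",np.vstack([a,b]))
```

```text
(no output)
```

View pics/c1.png

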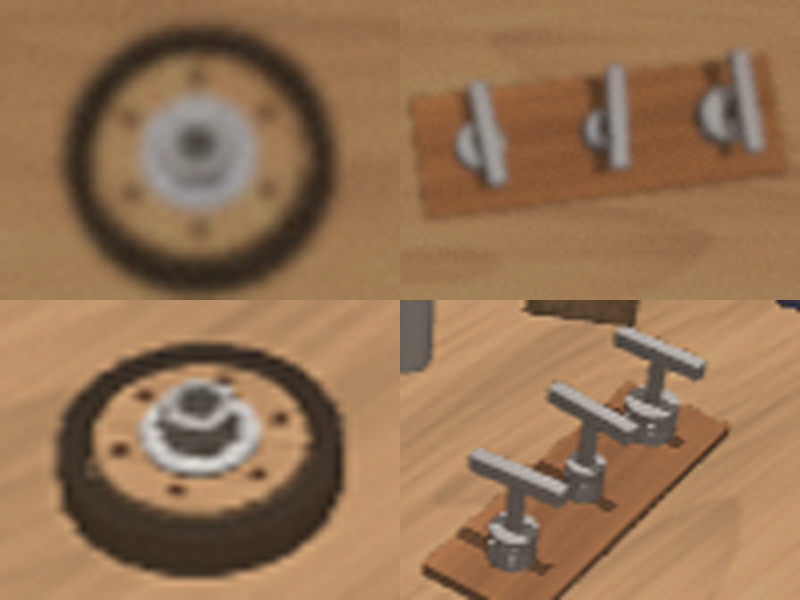

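Left to right in the top view, the heads look medium, small and large. I'll locate everything and compare the nut in the tyre with the other wheels.

```bash
cat > h.py <<'E'
from cell import *
import cv2,numpy as np
from scipy.spatial.transform import Rotation as R
def Rm(p):
    r=np.array(p["rotation"]); return r if r.shape==(3,3) else R.from_rotvec(r).as_matrix()
def ray(n,uv):
    p=camera_params(n); q=cv2.undistortPoints(np.array(uv,float).reshape(-1,1,2),np.array(p["intrinsics"]),np.array(p["dist"])).reshape(-1,2)
    return np.array(p["eye"]),np.c_[q,np.ones(len(q))]@Rm(p).T
def onz(n,uv,z):
    e,d=ray(n,uv); return e+d*((z-e[2])/d[:,2])[:,None]
def pix(n,X):
    p=camera_params(n);M=Rm(p).T
    return cv2.projectPoints(np.array(X,float).reshape(-1,3),M,-M@np.array(p["eye"]),np.array(p["intrinsics"]),np.array(p["dist"]))[0].reshape(-1,2)
def avg(n,k): return np.mean([get_image(n).astype(float) for _ in range(k)],0).astype(np.uint8)[:,:,::-1]
E
python3 - <<'E'
from h import *
t=avg("top",6);s=avg("side",6);cv2.imwrite("pics/ta.png",t);cv2.imwrite("pics/sa.png",s)
c={"tyre":(225,163.5),"a":(211.5,106.5),"b":(121,165.5),"y":(176.5,149),"g":(179,188)}
rows=[[],[]]
for k,uv in c.items():
    im=t
    if k=="tyre": print(onz("top",[uv],.022))
    X=onz("top",[uv],.026)[0]
    for i,(n,im) in enumerate((("top",t),("side",s))):
        # rectify the washer plane z=34mm, 60 mm window
        g=(np.mgrid[0:160,0:160]-80)/160*.064
        P=np.stack([X[0]-g[0],X[1]-g[1],np.full(g[0].shape,.042 if 0 else .034)],-1)
        m=pix(n,P).reshape(160,160,2).astype(np.float32)
        rows[i].append(cv2.remap(im,m[...,0],m[...,1],cv2.INTER_CUBIC))
cv2.imwrite("pics/c2.png",np.vstack([np.hstack(r) for r in rows]))
# wheel centre from black ring contour
hsv=cv2.cvtColor(t,cv2.COLOR_BGR2HSV);m=(hsv[...,2]<75).astype(np.uint8);m[:,:200]=0;m[:,250:]=0;m[:142]=0;m[186:]=0
cs=max(cv2.findContours(m,0,2)[0],key=cv2.contourArea);print(cv2.fitEllipse(cs))
def blob(n,im,box):
    x0,y0,x1,y1=box;sub=im[y0:y1,x0:x1];h=cv2.cvtColor(sub,cv2.COLOR_BGR2HSV)
    m=((h[...,1]<60)&(h[...,2]>110)).astype(np.uint8)
    return m
for b in((265,172,298,215),(298,170,330,208),(330,165,362,203)):
    m=blob("top",t,b);n,l,st,ce=cv2.connectedComponentsWithStats(m);i=1+np.argmax(st[1:,4]);print(ce[i]+b[:2],st[i])
E
```

```text
[[0.5920258  0.10175623 0.022     ]]
((224.51541137695312, 163.98028564453125), (35.30570983886719, 35.64867401123047), 109.40741729736328)
[281.15469613 192.11049724] [ 10   6  13  27 181]
[316.11818182 186.74545455] [ 16   4   5  27 110]
[349.73913043 182.45217391] [ 16   5   8  26 115]
```

View pics/c2.png

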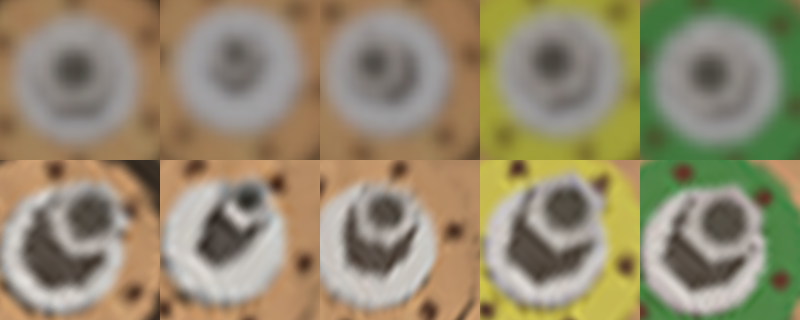

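The tyred nut looks as large as any of them; wheel a's nut is small and the third wheel's is medium, so the large socket (rightmost) is likely. Next: the nut's angle, the hole angles and the socket positions.

Run:
```python
from h import *
t=cv2.imread("pics/ta.png");s=cv2.imread("pics/sa.png")
C=onz("top",[(224.5,164.0)],.015)[0];print("tyre c",C)
# washer centroid both cams at z=.026 (bright low-sat)
def rect(n,im,X,z,w,N):
    g=(np.mgrid[0:N,0:N]-N/2)/N*w
    P=np.stack([X[0]-g[0],X[1]-g[1],np.full(g[0].shape,z)],-1)
    m=pix(n,P).reshape(N,N,2).astype(np.float32);return cv2.remap(im,m[...,0],m[...,1],cv2.INTER_CUBIC)
for n,im in(("top",t),("side",s)):
    r=rect(n,im,C,.026,.1,400);h=cv2.cvtColor(r,cv2.COLOR_BGR2HSV)
    m=(h[...,1]<70).astype(np.uint8);cs=max(cv2.findContours(m,0,2)[0],key=cv2.contourArea);e=cv2.fitEllipse(cs);print(n,e, "washer c",C[0]-(e[0][1]-200)/4000,C[1]-(e[0][0]-200)/4000)
    r=rect(n,im,C,.024,.1,400);h=cv2.cvtColor(r,cv2.COLOR_BGR2HSV)
    yy,xx=np.mgrid[0:400,0:400]-200.;rad=np.hypot(xx,yy)
    v=h[...,2].astype(float);ring=(rad>112)&(rad<160);m=(ring&(v<np.median(v[ring])*.8)).astype(np.uint8)
    k,l,st,ce=cv2.connectedComponentsWithStats(m)
    for i in range(1,k):
        if st[i,4]>60:
            d=-(ce[i]-200);print("  hole",st[i,4],round(np.hypot(*d)/4,1),"mm ang",round(np.degrees(np.arctan2(d[0],d[1])),1))
A=rect("side",s,C,.026,.07,400);B=rect("side",s,C,.042,.07,400)
for q in(A,B):
    cv2.circle(q,(200,200),2,(0,0,255),-1)
cv2.imwrite("pics/c3.png",np.hstack([A,B]))
# bars: top bar ends; rack corners
for b in((265,172,298,215),(298,170,330,208),(330,165,362,203)):
    x0,y0,x1,y1=b;h=cv2.cvtColor(t[y0:y1,x0:x1],cv2.COLOR_BGR2HSV);m=((h[...,1]<70)&(h[...,2]>110)).astype(np.uint8)
    r=cv2.minAreaRect(max(cv2.findContours(m,0,2)[0],key=cv2.contourArea));print("top bar",np.round(cv2.boxPoints(r)+[x0,y0],1).tolist())
h=cv2.cvtColor(t,cv2.COLOR_BGR2HSV);sub=t[165:218,255:368];hh=cv2.cvtColor(sub,cv2.COLOR_BGR2HSV)
print("rack hsv",hh[33,30],"bench",hh[50,5])
```

```text
tyre c [0.59209677 0.10363367 0.015     ]
top ((199.43370056152344, 196.5692901611328), (208.07167053222656, 209.96011352539062), 150.06224060058594) washer c 0.5929544481945169 0.10377524004879804
  hole 99 35.1 mm ang 2.3
  hole 69 34.4 mm ang 60.8
  hole 141 33.4 mm ang 120.1
  hole 70 32.7 mm ang -178.1
side ((203.65206909179688, 188.48707580566406), (198.40736389160156, 231.45840454101562), 39.95509338378906) washer c 0.5949750017833841 0.10272064791622967
  hole 865 35.6 mm ang 1.8
  hole 877 29.5 mm ang -36.0
  hole 862 35.4 mm ang -55.7
  hole 1020 35.0 mm ang 60.2
  hole 858 33.3 mm ang -114.8
  hole 673 33.3 mm ang 119.7
  hole 729 32.3 mm ang -177.8
top bar [[273.0, 178.7], [284.4, 177.4], [287.3, 203.9], [275.9, 205.1]]
top bar [[313.3, 174.0], [317.7, 173.8], [319.4, 199.9], [314.9, 200.2]]
top bar [[345.1, 170.4], [349.8, 169.5], [354.6, 194.7], [349.9, 195.6]]
rack hsv [ 14  18 155] bench [ 15 121 160]
```

View pics/c3.png

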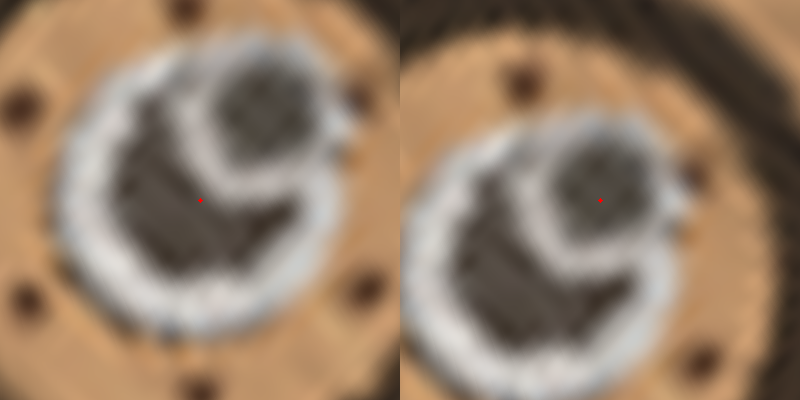

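The rectified facets fit nut corners at about 2° (mod 60), matching the holes, and the edge length suggests the 30 mm nut. Now the socket bars.

Run:
```python
from h import *
t=cv2.imread("pics/ta.png");s=cv2.imread("pics/sa.png")
# top: bar midpoints/dirs on z=.098 plane; side: bright top face of bar
for nm,q in(("mid",[(315.5,173.9),(317.2,200.0)]),("right",[(347.4,170.0),(352.3,195.1)])):
    E=onz("top",q,.098);d=E[0]-E[1];print(nm,"c",E.mean(0).round(4),"len",np.linalg.norm(d).round(4),"yaw",np.degrees(np.arctan2(d[1],d[0])).round(1))
for b in((276,150,307,175),(296,136,322,158),(314,122,342,143)):
    x0,y0,x1,y1=b;h=cv2.cvtColor(s[y0:y1,x0:x1],cv2.COLOR_BGR2HSV);m=((h[...,1]<45)&(h[...,2]>145)).astype(np.uint8)
    m=(cv2.connectedComponentsWithStats(m));i=1+np.argmax(m[2][1:,4]);c=np.argwhere(m[1]==i)[:,::-1]+[x0,y0]
    r=cv2.minAreaRect(c.astype(np.float32));p=cv2.boxPoints(r);print(np.round(p,1).tolist())
    w=onz("side",p,.098);print(" side c",onz("side",[c.mean(0)],.098).round(4),"edges",[(np.linalg.norm(w[i]-w[i-1]).round(3),np.degrees(np.arctan2(*(w[i]-w[i-1])[1::-1])).round(0)) for i in(0,1)])
o=observe();M=R.from_rotvec(o["ee_rot"]).as_matrix();print(M.round(3))
```

```text
mid c [ 0.506  -0.1679  0.098 ] len 0.0771 yaw 2.1
right c [ 0.5197 -0.2677  0.098 ] len 0.0757 yaw 8.7
[[279.70001220703125, 156.60000610351562], [280.79998779296875, 154.1999969482422], [303.1000061035156, 163.8000030517578], [302.1000061035156, 166.1999969482422]]
 side c [[ 0.4935 -0.0686  0.098 ]] edges [(np.float64(0.076), np.float64(11.0)), (np.float64(0.012), np.float64(-62.0))]
[[299.6000061035156, 139.8000030517578], [300.79998779296875, 137.5], [320.3999938964844, 148.3000030517578], [319.1000061035156, 150.60000610351562]]
 side c [[ 0.5061 -0.1679  0.098 ]] edges [(np.float64(0.077), np.float64(2.0)), (np.float64(0.013), np.float64(-66.0))]
[[316.6000061035156, 125.80000305175781], [317.6000061035156, 123.69999694824219], [337.29998779296875, 132.3000030517578], [336.3999938964844, 134.5]]
 side c [[ 0.5198 -0.2685  0.098 ]] edges [(np.float64(0.074), np.float64(7.0)), (np.float64(0.013), np.float64(-64.0))]
[[ 0.925  0.379  0.   ]
 [ 0.379 -0.925 -0.   ]
 [-0.     0.    -1.   ]]
```

```bash
python3 -m pendant '[0.0474,-0.0224,0.004,0,0,0,0.06,0.0474,-0.0224,0.004,0,0,0,0.06,0.0474,-0.0224,0.004,0,0,0,0.06,0.0474,-0.0224,0.004,0,0,0,0.06,0.0474,-0.0224,0.004,0,0,0,0.06,0.0474,-0.0224,0.004,0,0,0,0.06,0.0474,-0.0224,0.004,0,0,0,0.06,0.0474,-0.0224,0.004,0,0,0,0.06,0,0,0.02,0,0,0.12,0.06,0,0,0.02,0,0,0.12,0.06]' 30
cat >> h.py <<'E'
def go(x,y,z,yaw):
    o=observe();M=R.from_rotvec(o["ee_rot"]).as_matrix();d=M.T@(np.array([x,y,z])-o["position"])
    cur=np.degrees(np.arctan2(M[1,0],M[0,0]));print("pos",o["position"].round(4),"yaw",cur.round(1),"tilt",M[:,2].round(3),"| tool shift",d.round(4),"rz",np.radians(cur-yaw).round(3),"F",np.round(o["force"],1),"g",round(o["gripper_force"],1),"w",round(o["width"]*91.8,1),"t",round(o["clock"],1))
E
python3 -c "
from h import *
go(.5197,-.268,.082,8.5)"
```

```text
clock: 1.95
position: [0.5206, -0.2681, 0.1653]
ee_rot: [3.133, 0.23, 0.001]
force: [-1.0, 0.2, 0.8]
width: 0.651
gripper_force: 0.0
pos [ 0.5206 -0.2681  0.1653] yaw 8.4 tilt [ 0.001 -0.    -1.   ] | tool shift [-0.0009 -0.0002  0.0833] rz -0.002 F [-1.   0.2  0.8] g 0.0 w 59.8 t 1.9
```

```bash
python3 -m pendant '[-0.0009,0,0.03,0,0,0,0.06,0,0,0.03,0,0,0,0.06,0,0,0.023,0,0,0,0.06,0,0,0,0,0,0,0,0,0,0,0,0,0,0,0,0,0,0,0,0,0,0,0,0,0,0,0,0,0,0,0,0,0,0,0]' 30
python3 -c "
from h import *
go(.5197,-.268,.082,8.5)"
```

```text
clock: 2.95
position: [0.5192, -0.269, 0.0832]
ee_rot: [3.133, 0.233, 0.001]
force: [-0.4, 1.7, 0.9]
width: 0.157
gripper_force: 0.6
pos [ 0.5192 -0.269   0.0832] yaw 8.5 tilt [ 0.001 -0.    -1.   ] | tool shift [ 0.0007 -0.0009  0.0012] rz 0.0 F [-0.4  1.7  0.9] g 0.6 w 14.4 t 3.0
```

```bash
python3 -m pendant '[0,0,0,0,0,0,0,0,0,-0.02,0,0,0,0,0,0,-0.03,0,0,0,0,0,0,-0.035,0,0,0,0,0,0,-0.035,0,0,0,0,0,0,0,0,0,0,0]' 30
python3 -c "
from h import *
go(.593,.1035,.2,2)"
```

```text
clock: 3.7
position: [0.5203, -0.2696, 0.2051]
ee_rot: [3.131, 0.233, 0.007]
force: [0.9, -0.4, -3.6]
width: 0.152
gripper_force: 29.9
pos [ 0.5203 -0.2696  0.2051] yaw 8.5 tilt [ 0.004 -0.002 -1.   ] | tool shift [ 0.1271 -0.3582  0.0047] rz 0.114 F [ 0.9 -0.4 -3.6] g 29.9 w 13.9 t 3.7
```

```bash
python3 -m pendant '[0.0141,-0.0398,0,0,0,0,0,0.0141,-0.0398,0,0,0,0,0,0.0141,-0.0398,0,0,0,0,0,0.0141,-0.0398,0,0,0,0,0,0.0141,-0.0398,0,0,0,0,0,0.0141,-0.0398,0,0,0,0,0,0.0141,-0.0398,0,0,0,0,0,0.0141,-0.0398,0,0,0,0,0,0.0141,-0.0398,0,0,0,0,0,0,0,0.02,0,0,0.114,0]' 30
python3 -m pendant '[0,0,0.04,0,0,0,0,0,0,0.02,0,0,0,0,0,0,0,0,0,0,0]' 30
python3 - <<'E'
from h import *
go(.593,.1035,.115,2)
t=avg("top",3);s=avg("side",3)
r=lambda im,x,y:cv2.resize(im[y:y+75,x:x+100],(400,300),interpolation=cv2.INTER_CUBIC)
cv2.imwrite("pics/c4.png",np.hstack([r(t,175,130),r(s,180,135)]))
cv2.imwrite("pics/tb.png",t);cv2.imwrite("pics/sb.png",s)
E
```

```text
clock: 4.95
position: [0.5915, 0.1094, 0.1819]
ee_rot: [-3.138, -0.061, -0.001]
force: [0.4, -0.9, -3.7]
width: 0.147
gripper_force: 29.9
clock: 5.32
position: [0.5892, 0.1035, 0.1197]
ee_rot: [3.14, 0.055, -0.009]
force: [-0.1, 0.1, -1.4]
width: 0.151
gripper_force: 29.9
pos [0.5892 0.1035 0.1197] yaw 2.0 tilt [-0.006 -0.001 -1.   ] | tool shift [0.0038 0.0001 0.0046] rz 0.0 F [-0.1  0.1 -1.4] g 29.9 w 13.8 t 5.3
```

View pics/c4.png

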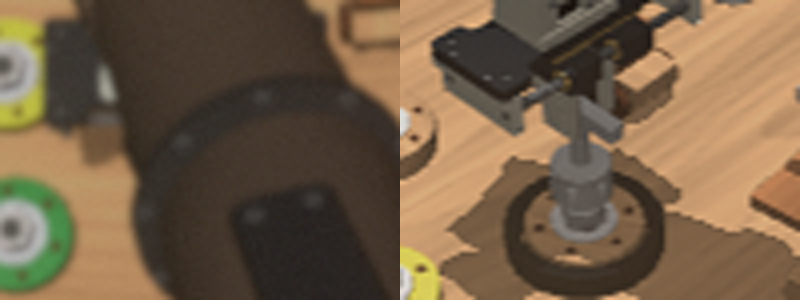

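The side view shows the held socket just above the nut inside the tyre (about pixel (580,190) in the crop). I'll correct x and descend gently.

```bash
python3 -m pendant '[0.0038,0,0,0,0,0,0,0,0,0,0,0,0,0,0,0,0,0,0,0,0]' 30; python3 -m pendant '[0,0,0.004,0,0,0,0,0,0,0.004,0,0,0,0,0,0,0.003,0,0,0,0]' 30
```

```text
clock: 6.0
position: [0.5953, 0.1042, 0.1228]
ee_rot: [3.141, 0.055, 0.0]
force: [0.9, -0.1, -3.3]
width: 0.148
gripper_force: 29.9
clock: 6.38
position: [0.5955, 0.1043, 0.1118]
ee_rot: [-3.141, -0.055, -0.001]
force: [-0.1, 0.9, 10.9]
width: 0.151
gripper_force: 30.0
```

```bash
python3 -m pendant '[0,0,-0.003,0,0,0,0,-0.002,0.0007,0,0,0,0,0,0,0,0,0,0,0,0,0,0,0.003,0,0,0,0,0,0,0.001,0,0,0,0,0,0,0,0,0,0,0]' 30; python3 -c "
from h import *
go(.593,.1035,.0972,2)"
```

```text
clock: 7.12
position: [0.593, 0.1035, 0.1105]
ee_rot: [3.141, 0.055, -0.001]
force: [-0.7, -0.0, -2.5]
width: 0.151
gripper_force: 30.0
pos [0.593  0.1035 0.1105] yaw 2.0 tilt [-0.001 -0.    -1.   ] | tool shift [0.     0.     0.0133] rz -0.0 F [-0.7 -0.  -2.5] g 30.0 w 13.9 t 7.1
```

Now there is no contact at a lower height, so I'll carry on down.

```bash
python3 -m pendant '[0,0,0.003,0,0,0,0,0,0,0.003,0,0,0,0,0,0,0,0,0,0,0]' 30; python3 -m pendant '[0,0,0.003,0,0,0,0,0,0,0.003,0,0,0,0,0,0,0,0,0,0,0]' 30
```

```text
clock: 7.5
position: [0.5965, 0.1042, 0.1078]
ee_rot: [-3.14, -0.054, -0.011]
force: [1.2, 0.1, 18.0]
width: 0.149
gripper_force: 30.0
clock: 7.88
position: [0.6007, 0.1045, 0.1047]
ee_rot: [-3.138, -0.053, -0.025]
force: [5.3, -0.3, 30.7]
width: 0.152
gripper_force: 30.0
```

The rim catches in the bevel at both positions, which looks like a 30° yaw mismatch. I'll back off and check the joint ranges before turning.

```bash
python3 -m pendant '[0,0,-0.01,0,0,0,0,0,0,-0.01,0,0,0,0,0,0,0,0,0,0,0,0,0,0,0,0,0,0]' 30
python3 - <<'E'
from h import *
go(.593,.1035,.117,2);print(observe()["joints"].round(2))
s=avg("side",4);cv2.imwrite("pics/sc.png",s)
cv2.imwrite("pics/c5.png",cv2.resize(s[150:210,190:270],(800,600),interpolation=cv2.INTER_CUBIC))
E
```

```text
clock: 8.38
position: [0.5926, 0.1033, 0.1181]
ee_rot: [3.141, 0.055, -0.002]
force: [0.2, 0.8, -2.8]
width: 0.153
gripper_force: 30.0
pos [0.5926 0.1033 0.1181] yaw 2.0 tilt [-0.001 -0.    -1.   ] | tool shift [ 0.0004 -0.0002  0.0011] rz -0.0 F [ 0.2  0.8 -2.8] g 30.0 w 14.1 t 8.4
[-0.18  0.52 -0.12  1.76  0.08  0.87 -1.87]
```

View pics/c5.png

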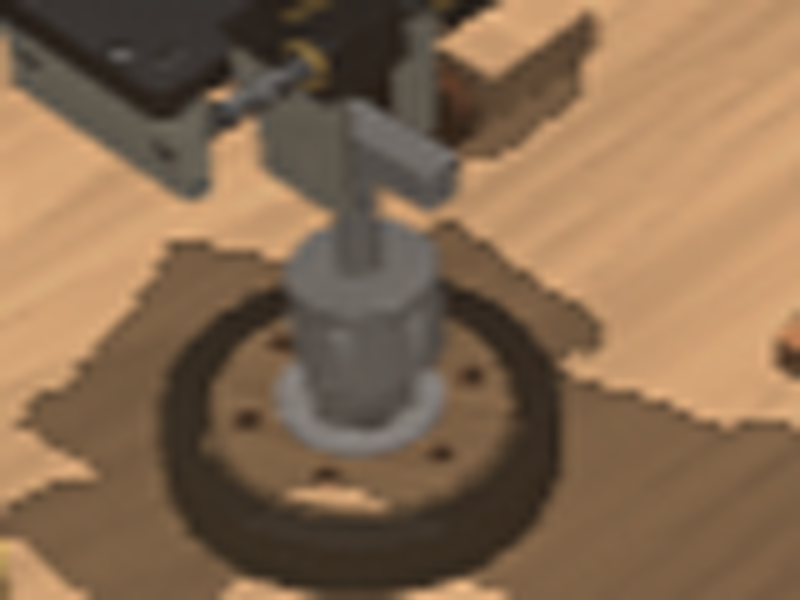

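The nut under the socket measures about 35 mm across corners and the socket sits centred over the washer, so the size is right. I'll turn by 30° in the direction with more joint range and try again.

```bash
python3 -m pendant '[0.0005,0,0,0,0,-0.1747,0,0,0,0,0,0,-0.1747,0,0,0,0,0,0,-0.1747,0,0,0,0,0,0,0,0,0,0,0,0,0,0,0]' 30;python3 -c "
from h import *
go(.5933,.1035,.0972,32)"; python3 -m pendant '[0,0,0.004,0,0,0,0,0,0,0.003,0,0,0,0,0,0,0,0,0,0,0]' 30
python3 -m pendant '[0,0,0.003,0,0,0,0,0,0,0,0,0,0,0]' 30
```

```text
clock: 9.2
position: [0.5937, 0.1034, 0.1186]
ee_rot: [-3.021, -0.86, 0.0]
force: [-0.0, -0.3, -3.7]
width: 0.147
gripper_force: 30.0
pos [0.5937 0.1034 0.1186] yaw 31.8 tilt [-0. -0. -1.] | tool shift [-0.0003 -0.0003  0.0214] rz -0.004 F [-0.  -0.3 -3.7] g 30.0 w 13.5 t 9.2
clock: 9.57
position: [0.5939, 0.1039, 0.1116]
ee_rot: [-3.02, -0.866, -0.0]
force: [0.7, -0.3, -2.4]
width: 0.156
gripper_force: 30.0
clock: 9.82
position: [0.5944, 0.1043, 0.109]
ee_rot: [-3.019, -0.867, -0.003]
force: [1.6, 2.9, -1.6]
width: 0.15
gripper_force: 30.0
```

```bash
python3 -m pendant '[0,0,0.003,0,0,0,0,0,0,0,0,0,0,0]' 30;python3 -m pendant '[0,0,0.003,0,0,0,0,0,0,0,0,0,0,0]' 30; python3 -c "
from h import *
go(.5945,.1045,.0972,32);print(observe()['ft_torque'])"
```

```text
clock: 10.07
position: [0.5939, 0.1039, 0.1056]
ee_rot: [-3.019, -0.867, -0.001]
force: [1.4, 4.1, -1.9]
width: 0.147
gripper_force: 30.0
clock: 10.32
position: [0.5935, 0.1036, 0.1023]
ee_rot: [-3.02, -0.867, 0.001]
force: [2.7, 4.0, -2.7]
width: 0.15
gripper_force: 30.0
pos [0.5935 0.1036 0.1023] yaw 32.0 tilt [-0.001  0.    -1.   ] | tool shift [ 0.0013 -0.0003  0.0051] rz 0.0 F [ 2.7  4.  -2.7] g 30.0 w 13.8 t 10.3
[ 1.25427594 -0.77173505 -0.01046905]
```

It is sliding on. It also blocked 30° away, so this is the snug fit. Now seating it.

```bash
python3 -m pendant '[0.0005,0,0.003,0,0,0,0,0,0,0.002,0,0,0,0,0,0,0,0,0,0,0]' 30;python3 -m pendant '[0,0,0.002,0,0,0,0,0,0,0,0,0,0,0,0,0,0,0,0,0,0]' 30; python3 -c "
from h import *
go(.5945,.1045,.0972,32);print(observe()['ft_torque'])"
```

```text
clock: 10.7
position: [0.5939, 0.1035, 0.0973]
ee_rot: [3.02, 0.866, -0.001]
force: [2.8, 3.9, -4.8]
width: 0.15
gripper_force: 30.0
clock: 11.08
position: [0.5942, 0.1036, 0.0962]
ee_rot: [3.02, 0.866, 0.0]
force: [-0.9, 1.9, 5.7]
width: 0.148
gripper_force: 30.0
pos [0.5942 0.1036 0.0962] yaw 32.0 tilt [ 0. -0. -1.] | tool shift [ 0.0007 -0.0006 -0.001 ] rz 0.0 F [-0.9  1.9  5.7] g 30.0 w 13.6 t 11.1
[ 0.62479368  0.1082259  -0.04052714]
```

```bash
python3 -m pendant '[0,0,0.001,0,0,0,0,0,0,0,0,0,0,0,0,0,0,0,0,0,0]' 30
python3 - <<'E'
from h import *
go(.5945,.1045,.0962,32)
s=get_image("side")[:,:,::-1];cv2.imwrite("pics/c6.png",cv2.resize(s[110:230,190:350],(800,600),interpolation=cv2.INTER_CUBIC))
E
```

```text
clock: 11.45
position: [0.5944, 0.1037, 0.0961]
ee_rot: [3.019, 0.866, 0.001]
force: [-2.9, 2.0, 14.6]
width: 0.151
gripper_force: 30.0
pos [0.5944 0.1037 0.0961] yaw 32.0 tilt [ 0.001 -0.    -1.   ] | tool shift [ 0.0006 -0.0006 -0.0001] rz 0.0 F [-2.9  2.  14.6] g 30.0 w 13.8 t 11.4
```

View pics/c6.png

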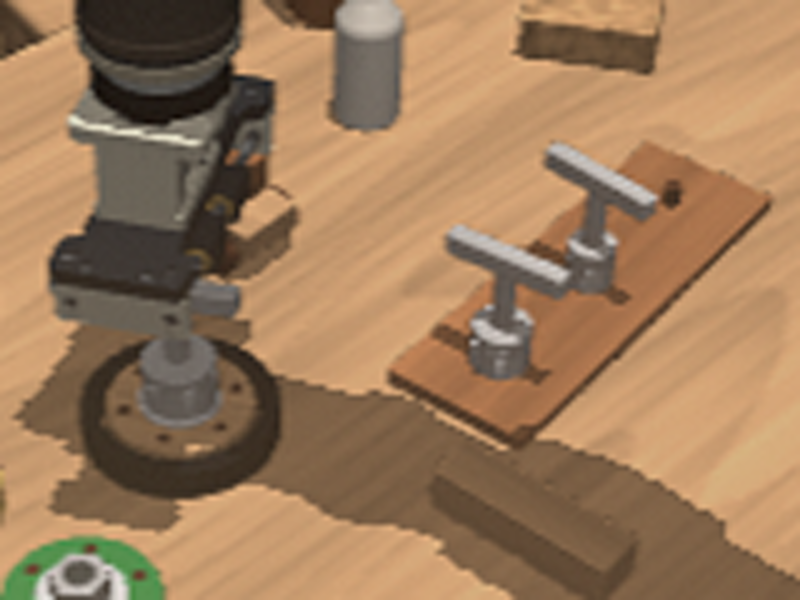

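The large socket stands upright with its rim on the washer at crop pixel (180,400). The other two still stand on the rack at (500,360) and (590,270).

```bash
python3 -c "
from cell import sign_off
print(sign_off())"
```

```text
the job is handed in; nothing more can be done
None
```

I handed the job in with the large socket held upright and pushed home over the tyred wheel's nut (grip 30 N, 11.4 s on the clock); the small and medium sockets were never moved and stand on the rack, and no verdict came back.

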